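# Load two stone jars and click the inspection lift up four notches

## Robot

A 6-joint arm with a two-finger parallel gripper is mounted at the origin on the work surface. World frame = base frame: x ahead of the robot, y to its left, z up, the work surface at z = 0. Lengths are in mm, angles in degrees, forces in N, time in s.
With the tool pointing down it reaches from about 300 to 775 mm from the base axis. Payload 14.6 kg.
Tool frame: the origin (TCP) lies on the mounting face of the last link; the fingertips stand robot.finger_overhang ahead of it and the grasp point (between the pads) lies 155 mm ahead of it (robot.finger_overhang is the distance from the TCP to the fingertips, in mm); z points along the fingers, y is the line along which they close (so a half turn about z gives the same grasp; the last joint's range is limited). The gripper opens to 85 mm and grips with 20 to 120 N. Pads are 22 mm wide; open, the fingers measure 114 mm over their backs; the gripper's body (76 mm by 85 mm) begins 54 mm behind the grasp point. The pads swing forward as they close: fully open they stand 13 mm farther back than shut.
Start: joints at [70.554, 17.183, 87.147, -0, 75.671, -3.816], TCP at [148.184, 529.653, 404.681] pointing down, gripper open.
Joint ranges: [-173.82, 173.82], [-45.26, 126.66], [13.44, 144.39], [-59.66, 239.66], [0, 175.72], [-146.38, 146.38]. Speed limits (degrees/s): [127.2, 127.2, 147.25, 180, 180, 180].

## Interface

Orientations are given as [roll, pitch, yaw] about the fixed x, y, z axes, in that order (R = Rz(yaw) Ry(pitch) Rx(roll)).
In Python, from station import robot gives the robot as it stands.
- The arm moves only by the tool servo_tool, never from a script. Its argument "moves" is one flat list of numbers, 6 for each row, row after row: the shift along the world's x, y, z in mm, then the turn, a rotation vector about the world's x, y, z in rad. A call has 1 to 10 rows; each row shifts and turns the commanded pose from where the row before left it; what a row does not reach is not made up. A row lasts 1/12 s, in which the tool goes at most 41.7 mm and 7.16 degrees, less where a joint would pass 70% of its speed; a pose out of reach is approached as far as the arm can. A call is refused whole if a number of a shift passes 41.7 or a number of a turn 0.125, either way. A call with a gripper value outside its range is refused whole. "claw" is the opening, from -1 (shut) to 1 (fully open), set as the call begins (left out, the last holds). The fingers move at their own pace and stop on an object; the grip force is fixed at half the most. Time passes only in rows, so rows that do not move let the fingers close. It gives the time, the measured TCP pose, the force, the opening and the grip force at its end, in the units of the state.
- robot.observe(): the state, without advancing time (a new reading comes with each control period).
- robot.capture(name): name is "scene" or "side" or "wrist"; returns a dict with "pixels" (420x560x3 uint8, blue, green, red), "z_map" (420x560 float32, mm along the optical axis (not along the pixel's ray), 0 where there is no reading), "K" (3x3 intrinsics, pixels), "k1" (the pictures are not rectified: a ray, as slopes to the right and down, at radius r is drawn at 1 + k1 r^2 times it, then the intrinsics apply), "origin" and "orientation" of the camera in the world; the wrist camera has in their place "hand_eye" (4x4, takes a point from camera to tool coordinates, whose origin is the TCP and whose axes are the flange's). Camera axes: x right, y up, looking along -z (the intrinsics and any distortion apply to the point x, -y, -z); pixel columns grow to the right and rows downward; lengths in mm; the calibration is good to about 2 mm. A picture is of the moment at which its call begins: read the wrist's pose just before it.
- robot.sign_off(): hands the job in; it is judged then, once.
The state is a dict: "time_s": time; "joints": joint angles; "qvel": joint speeds; "joint_efforts": joint torques, N m; "eef_pos": TCP position; "orientation": TCP orientation; "ft_force": force on the tool from outside, world axes, zero at the start; "torque": the same for the moment, N m; "opening": finger opening in mm; "grip_force": force on a finger pad.
Only numpy, scipy, OpenCV 4.12 (cv2) and the standard library are available. Lean on these libraries where they do the work, as an engineer would, in place of code of your own. Each camera call takes 0.05 s, during which the arm holds its last target. There are 200 camera calls.

## Task

Stand the two stone jars upright in the divided tray of the inspection lift, each in a cell of its own, with the lever still all the way up. Then press the lever's red pad down exactly four clicks, never going on to a fifth, and keep it held there: the lever springs back if let go, so finish with the fingers still pressing on the pad. Leave the ring cone, the steel block and the white pot where they are.

Things in the scene. Friction and masses are not known exactly. Their poses are not given: they have to be found in the camera images.
- stand: fixed lift, dark steel base plate 150 x 400 x 12 mm; origin at the centre of the plate's underside, x across it (away from the robot at yaw 0), y along it, z up. Tray over the origin. Blue lever housing 60 x 36 mm at x = 50, y = -165 mm, top at z = 150 mm. At y = 170 mm a post with a black camera 36 mm wide, top at z = 143 mm, lens reaching in to y = 136 mm
- tray: aluminium open tray 80 x 230 x 35 mm high, walls and floor 5 mm; 2 cross walls make 3 cells along its y, each 70 mm in x, 73 mm in y, centres at y = -75, 0, 75 mm. Axes as the stand's; origin at the centre of its underside, 50 mm above the bench with the lever up (its floor at 55 mm). It rises level, 6 mm for each click of the lever
- lever (a joint): angle of the ratchet lever, rad: 0 = all the way up (start, on its stop), grows as it is pressed down, stop at 1.05. One click every 0.15 rad (18 mm of pad travel): clicks at 0.15, 0.30, 0.45, 0.60 ... Light friction; a spring and the tray's weight drive it back to 0 from anywhere when let go
- pivot (a point): the lever's pivot in the blue housing, at stand x = 50, y = -165, z = 125 mm; a level axis along the stand's y. The lever arm (steel rod 12 mm thick) is 120 mm long from here to the pad's centre, points to stand -x, and at joint 0 rises 0.45 rad above level
- pad: red round bar on the lever's end, pressed from above: 22 mm thick, 54 mm long along stand y, turns on its axle; origin at its centre. Starts at stand x = -58, y = -165, z = 177 mm; after 4 clicks at x = -69, z = 107 mm, free below. Pressed slowly: about 4-5 N at first and at each click; in between it climbs to 6-8 N a quarter of the way, then falls to 1.5-3 N at three quarters
- jar_amber: capped amber glass jar with a black cap, 50 mm diameter, 80 mm tall, about 0.12 kg; origin at the centre of its underside, z up; starts upright on the bench
- jar_green: capped green glass jar with a white cap, 50 mm diameter, 80 mm tall, about 0.12 kg; origin at the centre of its underside, z up; starts upright on the bench
- ring_cone: bystander: small brass ring-display cone, 44 mm foot, 70 mm tall, origin under its centre, near the robot
- bench_block: bystander: steel block 60 x 60 x 20 mm, origin under its centre
- tool_pot: bystander: white ceramic pot, 64 mm diameter, 80 mm tall, origin under its centre
Not all that is in view belongs to the job. Leave any pink or turquoise look-alike of the jar_amber alone.

How it is judged:
By the outcome, as a careful person would: the job done as asked, in the order asked, and still so for the second after the job is handed in, while the arm keeps its last pose, push and grip.
It also fails if it takes over 72 s, if anything falls off the work surface, if the arm or the gripper's body presses on something with over 40 N, if the wrist force passes 120 N, or if a joint passes its speed limit or range.

## Working session

There is one attempt and no reset: what is moved stays moved. The work goes in short steps, Python scripts to look and compute and a tool call to move; the robot and the scene stay as the last step left them, time stands still between calls to the robot, and variables do not carry over. Pictures are saved under pics/ and viewed, at most 10 in all, crops included, and the job is handed in when it is done.

Besides the shell and the picture viewer there is one more tool, called after ">>>" as name(argument=value, ...), one argument or row to a line, values as JSON. servo_tool: Moves the arm, as the interface text tells. Its arguments: {"type":"object","properties":{"moves":{"type":"array"},"claw":{"type":"number"}},"required":["moves"]}

```bash
ls; mkdir -p pics; cat > h.py <<'E'
import numpy as np, cv2
from station import robot
from scipy.spatial.transform import Rotation as R
def cam(n):
    s=robot.observe(); c=robot.capture(n)
    if n=="wrist":
        T=np.eye(4);T[:3,3]=s["eef_pos"];T[:3,:3]=R.from_euler("xyz",s["orientation"],degrees=True).as_matrix()
        H=T@np.array(c["hand_eye"]);c["o"],c["R"]=H[:3,3],H[:3,:3]
    else:
        c["o"]=np.array(c["origin"],float);a=np.array(c["orientation"],float)
        c["R"]=a if a.shape==(3,3) else R.from_euler("xyz",a,degrees=True).as_matrix()
    return c
def slopes(c,uv):
    return cv2.undistortPoints(np.float64(uv).reshape(-1,1,2),np.array(c["K"],float),np.array([c["k1"],0,0,0,0],float)).reshape(-1,2)
def plane(c,uv,z):
    s=slopes(c,uv);d=np.c_[s[:,0],-s[:,1],-np.ones(len(s))]@c["R"].T
    return c["o"]+d*((z-c["o"][2])/d[:,2])[:,None]
def depth(c,uv):
    uv=np.atleast_2d(uv);s=slopes(c,uv);z=np.array([c["z_map"][int(v),int(u)] for u,v in uv])
    return c["o"]+(np.c_[s[:,0],-s[:,1],-np.ones(len(s))]*z[:,None])@c["R"].T
def cloud(c):
    g=np.mgrid[0:420,0:560];uv=np.c_[g[1].ravel(),g[0].ravel()]
    return depth(c,uv).reshape(420,560,3)
E
python3 - <<'E'
from h import *
s=robot.observe();print(s, robot.finger_overhang)
for n in("scene","side"):
    c=cam(n);cv2.imwrite(f"pics/{n}0.png",c["pixels"]);print(n,c["o"],c["orientation"],c["k1"],(c["z_map"]>0).mean())
    np.savez(f"{n}0.npz",**c)
E
```

```text
pics
{'time_s': 0.0, 'joints': array([ 7.05543228e+01,  1.72169803e+01,  8.71811941e+01, -1.53425519e-03,
        7.56710077e+01, -3.81619349e+00]), 'qvel': array([ 0.06619701,  0.0923768 ,  0.01940339, -0.0854573 ,  0.07736883,
       -0.05245011]), 'joint_efforts': array([-5.56302766e-04, -5.43492758e+01, -3.61808217e+01, -1.08556301e-04,
        3.97501892e-03,  1.15110215e-04]), 'eef_pos': array([148.17469485, 529.62968137, 404.10165023]), 'orientation': array([-1.79930872e+02, -3.12171105e-03,  1.64370895e+02]), 'ft_force': array([ 0.2977496 ,  0.02917842, -0.33166341]), 'torque': array([-0.00613444, -0.04924031,  0.04061028]), 'grip_force': 0.0, 'opening': 85.04743419924341} 173.4
scene [1010.47073387  -71.89798574  976.18756843] [29.58399084 -0.42245342 79.23307882] -0.05689605426716857 0.9959311224489796
side [ 412.52386531 -976.72106111  888.17254203] [53.3738009   0.06335942 -7.30482509] -0.10683755342218082 0.9960331632653061
```

View pics/scene0.png

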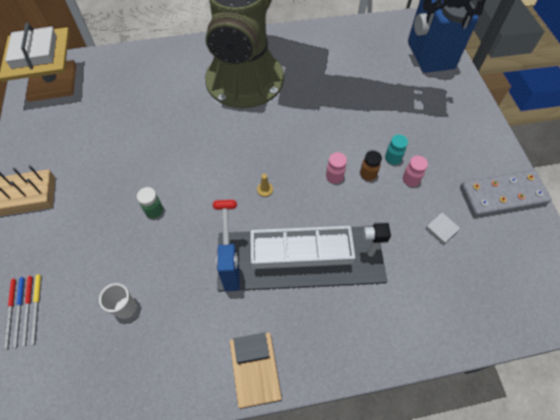

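View pics/side0.png

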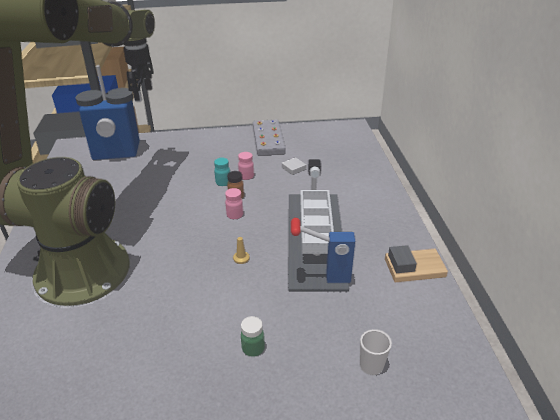

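The scene picture shows the tray at about (302,245), the red pad at (225,204), the blue housing at (228,265), and the black camera at (381,232). Candidates for jar_amber are the amber jar with the black cap at (372,165), pink ones at (337,166) and (416,170), and a turquoise one at (397,150). The amber jar with the black cap is the right one. The green jar with the white cap is at (150,202), and the white pot at (116,300) is not a jar. The side view agrees: amber at (235,185), green at (252,337).

```bash
cat > m.py <<'E'
from h import *
cs={n:dict(np.load(f"{n}0.npz",allow_pickle=True)) for n in("scene","side")}
for n,c in cs.items():
    P=cloud(c);X=P.reshape(-1,3);hsv=cv2.cvtColor(c["pixels"],cv2.COLOR_BGR2HSV).reshape(-1,3).astype(int)
    tab=(abs(X[:,2])<15);print(n,"table z",np.median(X[tab,2]))
    seeds=dict(scene=dict(amber=(373,158),green=(148,194),pinkA=(337,160),pinkB=(417,163),teal=(399,144),cone=(264,178),pot=(116,292),block=(443,228)),
      side=dict(amber=(235,178),green=(252,326),pinkA=(234,197),pinkB=(246,160),teal=(222,165),cone=(240,240),pot=(375,342),block=(293,166)))[n]
    for k,s in seeds.items():
        q=P[s[1],s[0]]
        m=(np.linalg.norm(X[:,:2]-q[:2],axis=1)<45)&(abs(X[:,2]-q[2])<6)
        (cx,cy),r=cv2.minEnclosingCircle(X[m][:,:2].astype(np.float32))
        print(k,q.round(),"circ",round(cx),round(cy),"r",round(r),"n",m.sum(),"z",X[m,2].mean().round(),"px",plane(c,[s],80)[0].round())
    H,S,V=hsv.T
    red=(((H<6)|(H>174))&(S>180)&(V>90))&(abs(X[:,0]-500)<200)&(abs(X[:,1])<300)&(X[:,2]>100)
    A=X[red];print("red",red.sum(),A.min(0).round(),A.max(0).round(),A.mean(0).round())
    near=(X[:,0]>380)&(X[:,0]<720)&(abs(X[:,1])<280)
    for nm,lo,hi in(("plate",8,17),("rim",78,90),("hous",145,155)):
        m=near&(X[:,2]>lo)&(X[:,2]<hi)
        if nm=="hous": m&=(H>100)&(H<130)&(S>120)
        if m.sum()>5:print(nm,m.sum(),cv2.minAreaRect(X[m][:,:2].astype(np.float32)),X[m,2].mean())
E
python3 m.py
python3 - <<'E'
import cv2
a=cv2.imread('pics/scene0.png')[120:215,300:460]
cv2.imwrite('pics/crop1.png',cv2.resize(a,None,fx=4,fy=4,interpolation=2))
E
```

```text
scene table z -0.28515607993966796
amber [422. 279.  78.] circ 420 279 r 24 n 216 z 78.0 px [424. 278.  80.]
green [ 427. -290.   79.] circ 428 -296 r 23 n 242 z 79.0 px [ 427. -290.   80.]
pinkA [411. 187.  77.] circ 410 187 r 24 n 203 z 79.0 px [413. 186.  80.]
pinkB [459. 385.  80.] circ 458 390 r 23 n 199 z 78.0 px [459. 385.  80.]
teal [393. 359.  81.] circ 383 364 r 24 n 187 z 79.0 px [393. 359.  80.]
cone [425.  -4.  67.] circ 419 -4 r 8 n 29 z 68.0 px [433.  -5.  80.]
pot [ 646. -382.   38.] circ 671 -372 r 27 n 74 z 38.0 px [ 663. -368.   80.]
block [621. 415.  18.] circ 616 416 r 42 n 541 z 19.0 px [646. 383.  80.]
red 109 [ 544. -128.  179.] [559. -84. 191.] [ 551. -106.  185.]
plate 4577 ((548.9005126953125, -8.55535888671875), (556.2195434570312, 312.71112060546875), 85.86615753173828) 11.937688063477722
rim 1169 ((546.173828125, 8.04949951171875), (288.4697265625, 559.6568603515625), 3.7189278602600098) 82.83370597819173
hous 405 ((654.3810424804688, -120.36398315429688), (31.42683219909668, 59.50777053833008), 83.3772964477539) 149.81943291722393
side table z 0.3187935
[... 259 characters left out ...]
4.] circ 458 388 r 25 n 64 z 75.0 px [459. 360.  80.]
teal [384. 340.  80.] circ 381 361 r 24 n 105 z 80.0 px [384. 340.  80.]
cone [420. -11.  70.] circ 419 -5 r 8 n 25 z 69.0 px [420. -23.  80.]
pot [ 683. -347.   43.] circ 678 -363 r 22 n 80 z 43.0 px [ 671. -375.   80.]
block [614. 401.  20.] circ 619 414 r 41 n 202 z 20.0 px [600. 306.  80.]Traceback (most recent call last):
  File "m.py", line 15, in <module>
    A=X[red];print("red",red.sum(),A.min(0).round(),A.max(0).round(),A.mean(0).round())
                                   ~~~~~^^^
    return umr_minimum(a, axis, None, out, keepdims, initial, where)
ValueError: zero-size array to reduction operation minimum which has no identity
```

View pics/crop1.png

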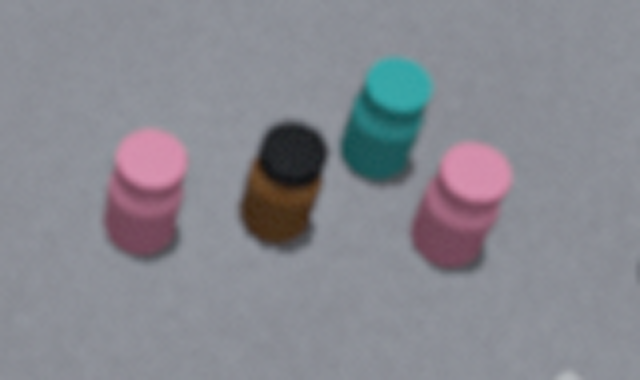

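The crop shows the black-capped amber jar at scene (372,165), between pink and turquoise look-alikes about 92 mm away. Next I refine the stand pose.

```bash
cat > m2.py <<'E'
from h import *
yaw=np.radians(-6.6);O=np.array([623.7,49.3])
for n in("scene","side"):
    c=dict(np.load(f"{n}0.npz",allow_pickle=True));X=cloud(c).reshape(-1,3)
    hsv=cv2.cvtColor(c["pixels"],cv2.COLOR_BGR2HSV).reshape(-1,3).astype(int);H,S,V=hsv.T
    q=X[:,:2]-O;sx=q@[np.cos(yaw),np.sin(yaw)];sy=q@[-np.sin(yaw),np.cos(yaw)]
    def rep(nm,m):
        if m.sum()>5:
            r=cv2.minAreaRect(X[m][:,:2].astype(np.float32));print(n,nm,m.sum(),np.round(r[0],1),np.round(r[1],1),round(r[2],2),X[m,2].mean().round(1),X[m].mean(0).round(1))
    rep("rim",(abs(sx)<50)&(abs(sy)<125)&(abs(X[:,2]-84)<4))
    rep("plate",(abs(sx)<90)&(abs(sy)<215)&(abs(X[:,2]-12)<3)&(V<110))
    rep("hous",(abs(sx-50)<45)&(abs(sy+165)<35)&(abs(X[:,2]-150)<4))
    rep("pad",(abs(sx+58)<40)&(abs(sy+165)<45)&((H<8)|(H>172))&(S>150)&(V>70)&(X[:,2]>140))
    rep("padtop",(abs(sx+58)<40)&(abs(sy+165)<45)&((H<8)|(H>172))&(S>150)&(X[:,2]>184))
    rep("cam",(abs(sx)<30)&(abs(sy-170)<40)&(X[:,2]>135)&(X[:,2]<150))
E
python3 m2.py
```

```text
scene rim 769 [625.1  49. ] [229.7  83.1] 81.97 84.1 [626.6  49.4  84.1]
scene plate 3897 [628.   49.4] [396.4 147.6] 82.25 11.9 [658.1  62.2  11.9]
scene hous 461 [ 646.7 -120.7] [33.8 74.6] 83.29 149.8 [ 651.8 -120.7  149.8]
scene pad 165 [ 549.4 -107. ] [46.7 14.9] 83.35 185.7 [ 550.5 -106.3  185.7]
scene padtop 123 [ 548.8 -106.8] [46.4 13.7] 83.29 187.2 [ 549.2 -106.3  187.2]
scene cam 324 [647.6 210. ] [54.9 36. ] 82.69 141.2 [649.3 213.  141.2]
side rim 372 [626.8  48.1] [237.6  80.2] 82.0 84.0 [625.5  49.1  84. ]
side plate 691 [625.8  41.6] [390.8 147.9] 82.01 12.0 [600.6 -67.7  12. ]
side hous 279 [ 645.7 -122.1] [35.3 72.4] 80.9 149.9 [ 649.5 -124.1  149.9]
side pad 112 [ 546.4 -111.2] [44.7 15.9] 82.07 186.4 [ 545.6 -114.3  186.4]
side padtop 94 [ 546.4 -111.2] [44.7 15.9] 82.07 187.4 [ 546.1 -111.8  187.4]
side cam 138 [649.6 208.7] [59.9 34.6] 80.96 141.9 [649.1 208.  141.9]
```

>>> servo_tool(
  moves=[30,-25,0,0,0,-0.12,30,-25,0,0,0,-0.12,30,-25,0,0,0,-0.12,30,-25,0,0,0,-0.12,30,-25,0,0,0,-0.12,30,-25,0,0,0,-0.12,30,-25,0,0,0,-0.12,30,-25,0,0,0,-0.12,20,-25,0,0,0,-0.12,12,-25,0,0,0,-0.12],
  claw=1,
)

```text
time_s: 0.93
eef_pos: [421.9, 278.0, 404.2]
orientation: [-180.0, 0.0, 95.2]
ft_force: [0.3, 1.4, 0.3]
opening: 85.2
grip_force: 0.0
```

>>> servo_tool(
  moves=[-1.5,2,-20,0,0,-0.115,0,0,-30,0,0,-0.115,0,0,-30,0,0,0,0,0,-30,0,0,0,0,0,-30,0,0,0,0,0,-25,0,0,0,0,0,-20,0,0,0,0,0,-12,0,0,0,0,0,0,0,0,0],
)

```text
time_s: 1.68
eef_pos: [418.0, 281.3, 205.0]
orientation: [-179.8, 0.2, 82.4]
ft_force: [-0.0, 0.5, -0.3]
opening: 85.3
grip_force: 0.0
```

>>> servo_tool(
  moves=[0,0,0,0,0,0,0,0,0,0,0,0,0,0,0,0,0,0,0,0,0,0,0,0,0,0,0,0,0,0,0,0,0,0,0,0,0,0,0,0,0,0,0,0,0,0,0,0],
  claw=-1,
)

```text
time_s: 2.35
eef_pos: [418.9, 281.8, 209.3]
orientation: [179.9, -0.1, 82.4]
ft_force: [-2.6, -1.6, 9.3]
opening: 47.4
grip_force: 60.6
```

>>> servo_tool(
  moves=[0,0,15,0,0,0,0,0,25,0,0,0,0,0,30,0,0,0,0,0,30,0,0,0,0,0,10,0,0,0,0,0,0,0,0,0],
)

```text
time_s: 2.85
eef_pos: [418.9, 281.8, 320.7]
orientation: [179.7, -0.2, 82.4]
ft_force: [0.4, -0.2, -1.1]
opening: 47.2
grip_force: 62.7
```

```bash
python3 - <<'E'
from h import *
s=robot.observe();print(s["eef_pos"],s["ft_force"],s["opening"],s["grip_force"])
a=cam("side");b=cam("scene")
np.savez("side1.npz",**a);np.savez("scene1.npz",**b)
f=lambda c,x,y:cv2.resize(c["pixels"][y:y+130,x:x+130],(400,400),interpolation=2)
cv2.imwrite("pics/l1.png",np.hstack([f(a,170,70),f(b,310,70)]))
E
```

```text
[418.85568814 281.78262539 320.70355366] [ 0.37141886 -0.16287093 -1.08808011] 47.218170139388896 62.664848829372204
```

View pics/l1.png

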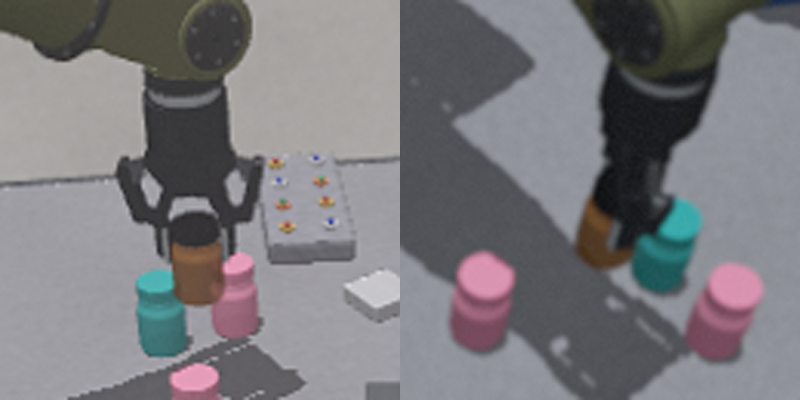

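The lifted amber jar hangs upright between the fingers at side pixel (235,155), and the look-alikes are undisturbed. Next I measure its height.

```bash
python3 - <<'E'
from h import *
for n in("side1","scene1"):
    c=dict(np.load(n+".npz",allow_pickle=True));P=cloud(c);X=P.reshape(-1,3)
    H,S,V=cv2.cvtColor(c["pixels"],cv2.COLOR_BGR2HSV).reshape(-1,3).astype(int).T
    m=(abs(X[:,0]-420)<35)&(abs(X[:,1]-280)<35)&(X[:,2]>90)&(X[:,2]<260)
    am=m&(H<22)&(S>90)
    A=X[am];print(n,"amber",am.sum(),np.percentile(A,[1,50,99],axis=0).round(1).tolist())
    # cap top points: dark, z histogram
    k=m&(S<80);print(np.histogram(X[k,2],bins=range(150,262,6)))
    u=np.where(am)[0]//560;print(u.max())
    r=u.max();cc=np.where(am.reshape(420,560)[r])[0];print("bottom px",r,cc.mean(), P[r,int(cc.mean())])
E
```

```text
side1 amber 282 [[399.6, 253.5, 116.6], [421.0, 261.0, 148.6], [443.0, 276.9, 174.1]]
(array([ 2, 14, 19, 15, 29, 47, 70, 75, 20, 15, 13, 21, 46, 34, 40, 39, 49,
       63]), array([150, 156, 162, 168, 174, 180, 186, 192, 198, 204, 210, 216, 222,
       228, 234, 240, 246, 252, 258]))
168
bottom px 168 234.0 [419.67443118 254.49849964 119.51780425]
scene1 amber 196 [[416.3, 255.5, 117.0], [436.0, 262.7, 142.2], [446.5, 286.9, 178.8]]
(array([11,  9, 10,  5, 11, 32, 81, 13,  8, 11, 35, 30, 18, 18, 19, 23, 22,
       11]), array([150, 156, 162, 168, 174, 180, 186, 192, 198, 204, 210, 216, 222,
       228, 234, 240, 246, 252, 258]))
156
bottom px 156 375.5 [443.19587138 270.4690982  117.24702335]
```

>>> servo_tool(
  moves=[15,-15,0,0,0,0,27,-20,0,0,0,0,30,-23,0,0,0,0,30,-22,0,0,0,0,30,-22,0,0,0,0,30,-20,0,0,0,0,27,-18,0,0,0,0,18,-12,0,0,0,0,9,-6,0,0,0,0,0,0,0,0,0,0],
)

```text
time_s: 3.78
eef_pos: [635.8, 122.0, 314.8]
orientation: [-179.8, 0.1, 82.3]
ft_force: [-0.6, 0.8, -0.8]
opening: 46.9
grip_force: 62.6
```

```bash
python3 - <<'E'
from h import *
s=robot.observe();print(s["eef_pos"],s["orientation"])
a=cam("side");b=cam("scene")
f=lambda c,x,y:cv2.resize(c["pixels"][y:y+150,x:x+150],(400,400),interpolation=2)
cv2.imwrite("pics/l2.png",np.hstack([f(a,250,90),f(b,250,130)]))
for c in(a,b):
    X=cloud(c).reshape(-1,3);H,S,V=cv2.cvtColor(c["pixels"],cv2.COLOR_BGR2HSV).reshape(-1,3).astype(int).T
    m=(np.hypot(X[:,0]-635,X[:,1]-124)<45)&(X[:,2]>90)&(X[:,2]<190)&(H<22)&(S>90)
    print(m.sum(),np.percentile(X[m],[1,50,99],axis=0).round(1).tolist())
E
```

```text
[635.79413677 122.01770952 314.75409049] [-1.79817750e+02  6.00411311e-02  8.23164006e+01]
318 [[613.2, 92.5, 109.7], [632.1, 100.5, 142.8], [657.4, 118.1, 168.4]]
143 [[630.8, 97.0, 114.6], [649.4, 102.8, 150.4], [659.4, 121.3, 180.3]]
```

View pics/l2.png

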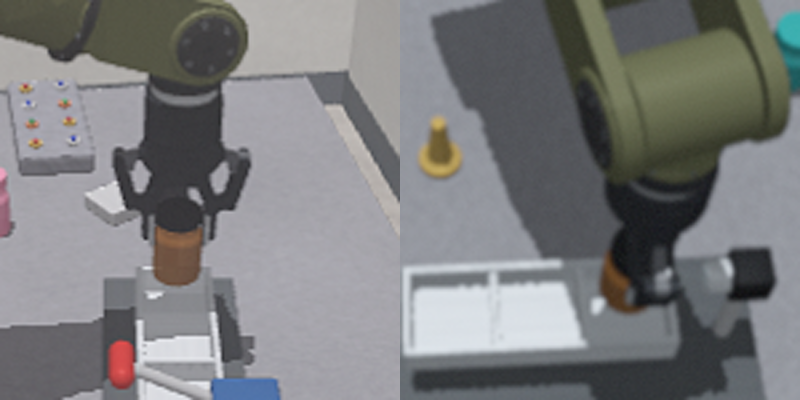

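The amber jar hangs over the +y cell, with its centre at about (635,119) and its bottom at z ≈ 110. I'll lower it.

>>> servo_tool(
  moves=[0,3,-10,0,0,0,0,0,-15,0,0,0,0,0,-12,0,0,0,0,0,-8,0,0,0,0,0,-4,0,0,0,0,0,0,0,0,0,0,0,0,0,0,0],
)

```text
time_s: 4.47
eef_pos: [634.7, 126.8, 268.9]
orientation: [180.0, -0.0, 82.4]
ft_force: [0.1, -0.1, -0.7]
opening: 47.1
grip_force: 62.6
```

>>> servo_tool(
  moves=[0,0,-2,0,0,0,0,0,-1,0,0,0,0,0,0,0,0,0],
)

```text
time_s: 4.72
eef_pos: [634.7, 126.6, 265.8]
orientation: [180.0, -0.0, 82.4]
ft_force: [-0.3, -0.6, -0.1]
opening: 47.1
grip_force: 62.6
```

>>> servo_tool(
  moves=[0,0,-1.5,0,0,0,0,0,-1.5,0,0,0,0,0,0,0,0,0,0,0,0,0,0,0],
)

```text
time_s: 5.05
eef_pos: [634.8, 126.7, 264.2]
orientation: [179.9, -0.0, 82.4]
ft_force: [-5.8, -0.4, 10.5]
opening: 47.3
grip_force: 63.9
```

>>> servo_tool(
  moves=[0,0,-1,0,0,0,0,0,-0.5,0,0,0,0,0,0,0,0,0],
)

```text
time_s: 5.3
eef_pos: [634.7, 126.7, 264.0]
orientation: [179.9, -0.0, 82.4]
ft_force: [-12.8, -1.6, 22.0]
opening: 47.3
grip_force: 65.1
```

>>> servo_tool(
  moves=[0,0,1.5,0,0,0,0,0,1,0,0,0,0,0,0,0,0,0],
)

```text
time_s: 5.55
eef_pos: [634.8, 126.7, 264.2]
orientation: [179.9, -0.0, 82.4]
ft_force: [-2.7, -0.1, 7.1]
opening: 47.1
grip_force: 63.5
```

>>> servo_tool(
  moves=[0,0,0,0,0,0,0,0,0,0,0,0,0,0,0,0,0,0,0,0,0,0,0,0,0,0,0,0,0,0,0,0,10,0,0,0,0,0,25,0,0,0,0,0,35,0,0,0,0,0,40,0,0,0,0,0,25,0,0,0],
  claw=1,
)

```text
time_s: 6.38
eef_pos: [634.4, 126.7, 403.7]
orientation: [179.8, -0.1, 82.4]
ft_force: [0.4, -0.0, 1.6]
opening: 85.4
grip_force: 0.0
```

>>> servo_tool(
  moves=[-10,-20,0,0,0,0,-17,-35,0,0,0,0,-18,-37,0,0,0,0,-18,-37,0,0,0,0,-18,-37,0,0,0,0,-18,-37,0,0,0,0,-18,-37,0,0,0,0,-18,-37,0,0,0,0,-18,-37,0,0,0,0,-18,-37,0,0,0,0],
)

```text
time_s: 7.22
eef_pos: [462.3, -225.8, 399.7]
orientation: [179.9, 0.0, 82.4]
ft_force: [1.2, -0.8, 0.7]
opening: 85.5
grip_force: 0.0
```

>>> servo_tool(
  moves=[-17,-36,0,0,0,0,-12,-25,0,0,0,0,-6,-11,0,0,0,0,0,0,0,0,0,0,0,0,0,0,0,0],
)

```text
time_s: 7.63
eef_pos: [428.7, -296.2, 399.1]
orientation: [180.0, -0.0, 82.4]
ft_force: [0.5, 0.4, 0.7]
opening: 85.4
grip_force: 0.0
```

```bash
python3 - <<'E'
from h import *
s=robot.observe();print(s["eef_pos"],s["orientation"])
a=cam("side");b=cam("scene")
f=lambda c,x,y:cv2.resize(c["pixels"][y:y+150,x:x+150],(400,400),interpolation=2)
cv2.imwrite("pics/l3.png",np.hstack([f(a,250,130),f(b,240,170)]))
for c in(a,b):
    X=cloud(c).reshape(-1,3)
    m=(np.hypot(X[:,0]-635,X[:,1]-124)<40)&(X[:,2]>131)&(X[:,2]<140)
    print(m.sum(),X[m,2].mean(),cv2.minEnclosingCircle(X[m][:,:2].astype(np.float32)))
c=cam("wrist");X=cloud(c).reshape(-1,3)
m=(np.hypot(X[:,0]-428,X[:,1]+296)<40)&(X[:,2]>74)&(X[:,2]<86)
if m.sum()>5: print("wrist green",m.sum(),X[m,2].mean(),cv2.minEnclosingCircle(X[m][:,:2].astype(np.float32)))
E
```

```text
[ 428.69486557 -296.18558124  399.08374858] [ 1.79977282e+02 -1.44709408e-03  8.23820871e+01]
139 135.61181752827923 ((636.3307495117188, 123.03287506103516), 23.348262786865234)
303 134.9457456324185 ((635.7523803710938, 124.31011962890625), 22.801034927368164)
wrist green 2413 80.70907021735522 ((427.3550109863281, -296.2106628417969), 22.410070419311523)
```

View pics/l3.png

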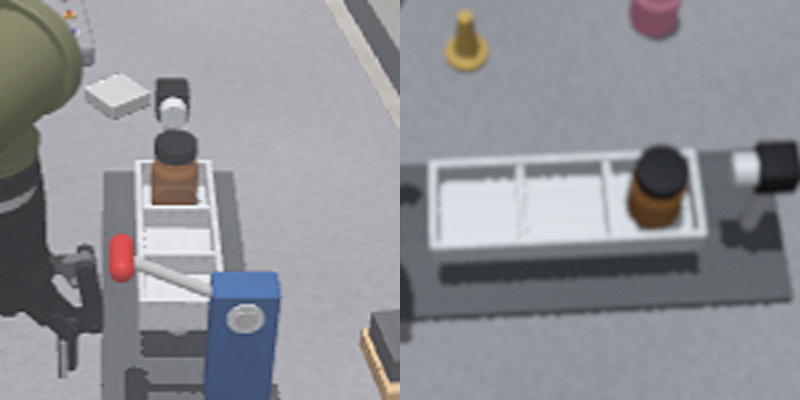

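Amber stands upright in the +y cell, at side (315,190) and scene (487,238), with its top at z = 135. The gripper is over the green jar.

>>> servo_tool(
  moves=[-1,0,-15,0,0,0,0,0,-28,0,0,0,0,0,-30,0,0,0,0,0,-30,0,0,0,0,0,-30,0,0,0,0,0,-28,0,0,0,0,0,-20,0,0,0,0,0,-10,0,0,0,0,0,0,0,0,0],
)

```text
time_s: 8.53
eef_pos: [427.8, -295.4, 206.0]
orientation: [-179.8, -0.1, 82.5]
ft_force: [0.4, 0.5, -0.4]
opening: 85.2
grip_force: 0.0
```

>>> servo_tool(
  moves=[0,0,0,0,0,0,0,0,0,0,0,0,0,0,0,0,0,0,0,0,0,0,0,0,0,0,0,0,0,0,0,0,0,0,0,0,0,0,0,0,0,0,0,0,0,0,0,0],
  claw=-1,
)

```text
time_s: 9.2
eef_pos: [428.0, -296.5, 209.6]
orientation: [179.9, 0.1, 82.4]
ft_force: [-3.8, 2.8, 12.8]
opening: 47.4
grip_force: 59.9
```

>>> servo_tool(
  moves=[0,0,15,0,0,0,0,0,25,0,0,0,0,0,30,0,0,0,0,0,35,0,0,0,0,0,35,0,0,0,0,0,20,0,0,0,0,0,10,0,0,0,0,0,0,0,0,0],
)

```text
time_s: 9.87
eef_pos: [427.6, -296.3, 380.1]
orientation: [179.8, 0.1, 82.4]
ft_force: [0.2, 0.6, -0.8]
opening: 47.0
grip_force: 62.5
```

>>> servo_tool(
  moves=[5,10,20,0,0,0,12,25,25,0,0,0,18,35,5,0,0,0,18,36,0,0,0,0,19,36,0,0,0,0,20,36,0,0,0,0,22,36,0,0,0,0,22,36,0,0,0,0,22,36,0,0,0,0,20,32,0,0,0,0],
)

```text
time_s: 10.7
eef_pos: [605.7, 22.7, 425.5]
orientation: [-179.8, 0.0, 82.5]
ft_force: [-0.0, 0.6, -0.9]
opening: 47.3
grip_force: 62.5
```

>>> servo_tool(
  moves=[13,18,-10,0,0,0,6,10,-25,0,0,0,0,0,-30,0,0,0,0,0,-30,0,0,0,0,0,-15,0,0,0,0,0,0,0,0,0,0,0,0,0,0,0],
)

```text
time_s: 11.28
eef_pos: [623.8, 48.3, 316.2]
orientation: [-179.8, 0.0, 82.4]
ft_force: [0.2, -0.8, -0.6]
opening: 46.9
grip_force: 62.5
```

```bash
python3 - <<'E'
from h import *
s=robot.observe();print(s["eef_pos"],s["orientation"])
a=cam("side");b=cam("scene")
for c in(a,b):
    X=cloud(c).reshape(-1,3);H,S,V=cv2.cvtColor(c["pixels"],cv2.COLOR_BGR2HSV).reshape(-1,3).astype(int).T
    m=(np.hypot(X[:,0]-s["eef_pos"][0],X[:,1]-s["eef_pos"][1])<45)&(X[:,2]>88)&(X[:,2]<220)&(H>40)&(H<90)&(S>60)
    if m.sum():print(m.sum(),np.percentile(X[m],[1,50,99],axis=0).round(1).tolist())
E
```

```text
[623.80805446  48.30660331 316.20879242] [-1.79838187e+02  2.33923123e-02  8.24376032e+01]
160 [[602.7, 20.6, 110.6], [620.2, 28.1, 149.8], [645.9, 47.5, 167.7]]
106 [[624.1, 24.0, 117.2], [640.9, 31.0, 149.9], [659.0, 67.8, 200.3]]
```

>>> servo_tool(
  moves=[2,2,-10,0,0,0,0,0,-15,0,0,0,0,0,-12,0,0,0,0,0,-8,0,0,0,0,0,-3,0,0,0,0,0,-1,0,0,0,0,0,0,0,0,0,0,0,0,0,0,0],
)

```text
time_s: 12.05
eef_pos: [626.0, 50.3, 269.3]
orientation: [179.9, -0.0, 82.4]
ft_force: [0.0, 0.0, -1.0]
opening: 47.3
grip_force: 62.5
```

>>> servo_tool(
  moves=[0,0,-1.5,0,0,0,0,0,-1,0,0,0,0,0,0,0,0,0,0,0,0,0,0,0],
)

```text
time_s: 12.38
eef_pos: [625.9, 50.3, 266.2]
orientation: [180.0, -0.0, 82.4]
ft_force: [0.4, -0.1, -1.3]
opening: 47.2
grip_force: 62.5
```

>>> servo_tool(
  moves=[0,0,-1.5,0,0,0,0,0,-0.5,0,0,0,0,0,0,0,0,0,0,0,0,0,0,0],
)

```text
time_s: 12.72
eef_pos: [625.9, 50.4, 264.7]
orientation: [180.0, -0.0, 82.4]
ft_force: [-1.0, 0.6, 4.4]
opening: 47.1
grip_force: 63.1
```

>>> servo_tool(
  moves=[0,0,0,0,0,0,0,0,0,0,0,0,0,0,0,0,0,0,0,0,0,0,0,0,0,0,0,0,0,0,0,0,10,0,0,0,0,0,25,0,0,0,0,0,35,0,0,0,0,0,40,0,0,0,0,0,25,0,0,0],
  claw=1,
)

```text
time_s: 13.55
eef_pos: [625.6, 50.3, 404.2]
orientation: [179.8, -0.0, 82.4]
ft_force: [1.1, -0.3, 1.7]
opening: 85.3
grip_force: 0.0
```

>>> servo_tool(
  moves=[-10,-20,0,0,0,0,-17,-30,0,0,0,0,-20,-35,0,0,0,0,-15,-35,0,0,0,0,-10,-25,0,0,0,0,-5,-10,0,0,0,0,0,0,0,0,0,0,0,0,0,0,0,0],
  claw=-1,
)

```text
time_s: 14.22
eef_pos: [548.9, -104.5, 399.8]
orientation: [180.0, -0.0, 82.4]
ft_force: [-0.6, 1.3, -0.2]
opening: -0.1
grip_force: 0.0
```

```bash
python3 - <<'E'
from h import *
s=robot.observe();print(s["eef_pos"],s["orientation"],s["opening"])
a=cam("side");b=cam("scene");w=cam("wrist")
f=lambda c,x,y:cv2.resize(c["pixels"][y:y+150,x:x+150],(400,400),interpolation=2)
cv2.imwrite("pics/l4.png",np.hstack([f(a,250,130),cv2.resize(w["pixels"],(400,400))]))
for c in(a,b,w):
    X=cloud(c).reshape(-1,3);H,S,V=cv2.cvtColor(c["pixels"],cv2.COLOR_BGR2HSV).reshape(-1,3).astype(int).T
    for q in((636,124),(626,49)):
        m=(np.hypot(X[:,0]-q[0],X[:,1]-q[1])<36)&(X[:,2]>131)&(X[:,2]<140)
        if m.sum()>5:print(m.sum(),X[m,2].mean(),cv2.minEnclosingCircle(X[m][:,:2].astype(np.float32)))
    m=(np.hypot(X[:,0]-547,X[:,1]+108)<45)&((H<8)|(H>172))&(S>150)&(X[:,2]>150)
    if m.sum()>5:print("pad",m.sum(),X[m].max(0).round(1),X[m].min(0).round(1),cv2.minAreaRect(X[m][:,:2].astype(np.float32)))
E
```

```text
[ 548.92570941 -104.54623253  399.7680944 ] [ 1.79961078e+02 -9.25452653e-03  8.23919700e+01] -0.08478976214752015
27 134.8011813722866 ((634.640869140625, 122.9927978515625), 24.43545150756836)
155 135.08677007513236 ((628.1583862304688, 49.0689811706543), 24.028676986694336)
299 134.78377379750168 ((635.2254638671875, 123.984619140625), 23.07796287536621)
313 134.78602743891494 ((626.631591796875, 49.40526580810547), 23.25328254699707)
pad 155 [558.7 -82.1 189.8] [ 541.1 -128.1  177.4] ((550.5864868164062, -105.17842102050781), (45.946128845214844, 14.856588363647461), 81.36009216308594)
pad 2267 [558.6 -80.  234.4] [ 534.3 -116.6  178.1] ((546.9305419921875, -99.03569030761719), (38.10163116455078, 20.815032958984375), 82.8282699584961)
```

View pics/l4.png

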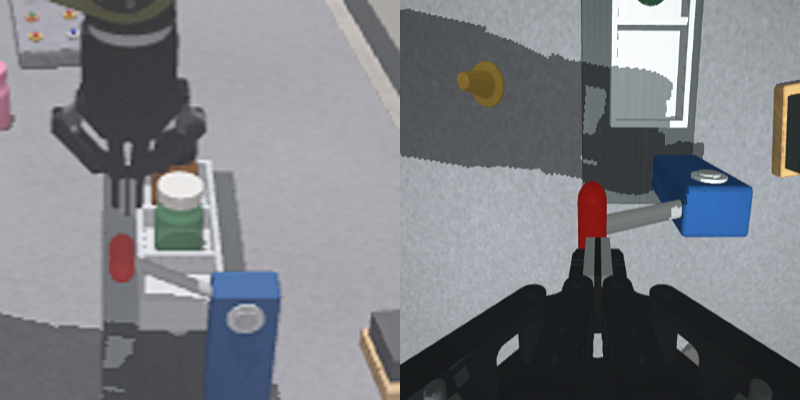

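Both jars stand upright in separate cells, with cap tops at z ≈ 135: amber at (635.5,124) and green at (627,49). The wrist view shows the red pad just in front of the closed fingers. Now for the press.

>>> servo_tool(
  moves=[-1,-1,-10,0,0,0,-1,-1,-12,0,0,0,-1,0,-6,0,0,0,0,0,0,0,0,0,0,0,0,0,0,0],
)

```text
time_s: 14.78
eef_pos: [546.0, -106.4, 370.9]
orientation: [-180.0, -0.0, 82.5]
ft_force: [-0.5, -0.4, 0.5]
opening: 0.1
grip_force: 0.0
```

>>> servo_tool(
  moves=[0,0,-1.5,0,0,0,0,0,-1.5,0,0,0,0,0,0,0,0,0,0,0,0,0,0,0],
)

```text
time_s: 15.12
eef_pos: [545.9, -106.7, 368.3]
orientation: [180.0, 0.0, 82.4]
ft_force: [0.3, 0.7, -0.1]
opening: -0.1
grip_force: 0.0
```

>>> servo_tool(
  moves=[0,0,-1.5,0,0,0,0,0,-1.5,0,0,0,0,0,-1,0,0,0,0,0,0,0,0,0,0,0,0,0,0,0],
)

```text
time_s: 15.53
eef_pos: [545.9, -106.7, 364.1]
orientation: [-180.0, -0.0, 82.4]
ft_force: [0.4, -0.1, -0.3]
opening: -0.4
grip_force: 0.0
```

>>> servo_tool(
  moves=[0,0,-1,0,0,0,0,0,-1,0,0,0,0,0,0,0,0,0,0,0,0,0,0,0],
)

```text
time_s: 15.87
eef_pos: [545.9, -106.7, 362.1]
orientation: [-180.0, -0.0, 82.4]
ft_force: [0.3, 0.2, -0.5]
opening: 0.1
grip_force: 0.0
```

>>> servo_tool(
  moves=[0,0,-1,0,0,0,0,0,-1,0,0,0,0,0,0,0,0,0,0,0,0,0,0,0],
)

```text
time_s: 16.2
eef_pos: [546.0, -106.7, 360.7]
orientation: [179.9, 0.0, 82.4]
ft_force: [0.2, 0.3, 5.2]
opening: -0.0
grip_force: 2.6
```

>>> servo_tool(
  moves=[-0.8,0.1,-2,0,0,0,-0.8,0.1,-2,0,0,0,-0.8,0.1,-2,0,0,0,-0.7,0.1,-2,0,0,0,-0.7,0.1,-2,0,0,0,-0.7,0.1,-2,0,0,0,-0.6,0.1,-2,0,0,0,-0.6,0.1,-2,0,0,0,-0.5,0.1,-2,0,0,0,-0.5,0.1,-2,0,0,0],
)

```text
time_s: 17.03
eef_pos: [539.2, -105.7, 340.4]
orientation: [180.0, 0.0, 82.4]
ft_force: [-0.5, -0.2, 7.8]
opening: 0.0
grip_force: 3.7
```

>>> servo_tool(
  moves=[-0.4,0.1,-2,0,0,0,-0.4,0.1,-2,0,0,0,-0.4,0.1,-2,0,0,0,-0.3,0.1,-2,0,0,0,-0.3,0.1,-2,0,0,0,-0.3,0,-2,0,0,0,-0.2,0,-2,0,0,0,-0.2,0,-2,0,0,0,-0.2,0,-2,0,0,0,-0.1,0,-2,0,0,0],
)

```text
time_s: 17.87
eef_pos: [536.4, -105.2, 320.4]
orientation: [180.0, 0.0, 82.4]
ft_force: [-0.8, -1.7, 7.0]
opening: 0.3
grip_force: 3.2
```

>>> servo_tool(
  moves=[0,0,-2,0,0,0,0,0,-2,0,0,0,0,0,-2,0,0,0,0,0,-2,0,0,0,0,0,-2,0,0,0,0,0,-2,0,0,0,0,0,-2,0,0,0,0,0,-2,0,0,0,0,0,0,0,0,0,0,0,0,0,0,0],
)

```text
time_s: 18.7
eef_pos: [536.5, -105.2, 304.4]
orientation: [180.0, 0.0, 82.4]
ft_force: [-0.6, -0.8, 6.3]
opening: 0.2
grip_force: 3.3
```

>>> servo_tool(
  moves=[0.1,0,-2,0,0,0,0.1,0,-2,0,0,0,0.1,0,-2,0,0,0,0.1,0,-2,0,0,0,0.1,0,-1.5,0,0,0,0,0,0,0,0,0,0,0,0,0,0,0],
)

```text
time_s: 19.28
eef_pos: [536.8, -105.2, 294.5]
orientation: [-180.0, -0.0, 82.4]
ft_force: [-0.6, -1.9, 1.8]
opening: 0.1
grip_force: 1.2
```

>>> servo_tool(
  moves=[0.1,0,-1.5,0,0,0,0.1,0,-1.5,0,0,0,0.1,0,-1,0,0,0,0,0,0,0,0,0,0,0,0,0,0,0],
)

```text
time_s: 19.7
eef_pos: [537.2, -105.2, 290.8]
orientation: [180.0, 0.0, 82.4]
ft_force: [-0.3, -2.5, 5.1]
opening: -0.1
grip_force: 2.5
```

>>> servo_tool(
  moves=[0.1,0,-1.5,0,0,0,0.1,0,-1.3,0,0,0,0,0,0,0,0,0,0,0,0,0,0,0,0,0,0,0,0,0],
)

```text
time_s: 20.12
eef_pos: [537.5, -105.2, 288.3]
orientation: [180.0, 0.0, 82.4]
ft_force: [-0.5, -1.9, 5.9]
opening: 0.0
grip_force: 3.3
```

```bash
python3 - <<'E'
from h import *
yaw=np.radians(-7.8);O=np.array([626,49.])
a=cam("side");b=cam("scene")
f=lambda c,x,y:cv2.resize(c["pixels"][y:y+150,x:x+150],(400,400),interpolation=2)
cv2.imwrite("pics/l5.png",np.hstack([f(a,250,130),f(b,240,150)]))
for n,c in(("side",a),("scene",b)):
    for tag,cc in(("start",dict(np.load(n+"0.npz",allow_pickle=True))),("now",c)):
        X=cloud(cc).reshape(-1,3);q=X[:,:2]-O;sx=q@[np.cos(yaw),np.sin(yaw)];sy=q@[-np.sin(yaw),np.cos(yaw)]
        m=(abs(sx)<25)&(abs(sy+75)<25)&(X[:,2]>40)&(X[:,2]<100);print(n,tag,"floor -75",m.sum(),np.median(X[m,2]) if m.sum() else None)
    for p in((636,124),(626.5,49)):
        m=(np.hypot(X[:,0]-p[0],X[:,1]-p[1])<34)&(X[:,2]>150)&(X[:,2]<170)
        print("cap",m.sum(),np.median(X[m,2]) if m.sum() else None)
s=robot.observe();print(s["eef_pos"],s["ft_force"],s["time_s"])
E
```

```text
side start floor -75 77 55.5317197582732
side now floor -75 92 80.91434593110478
cap 163 160.3046618602632
cap 186 160.0659133735831
scene start floor -75 401 55.01841884557564
scene now floor -75 415 80.09090433089193
cap 345 159.9018684149404
cap 353 159.82392781084252
[ 537.46278767 -105.20098996  288.28022165] [ 0.00796745 -1.57009556  6.60129469] 20.2167
```

View pics/l5.png

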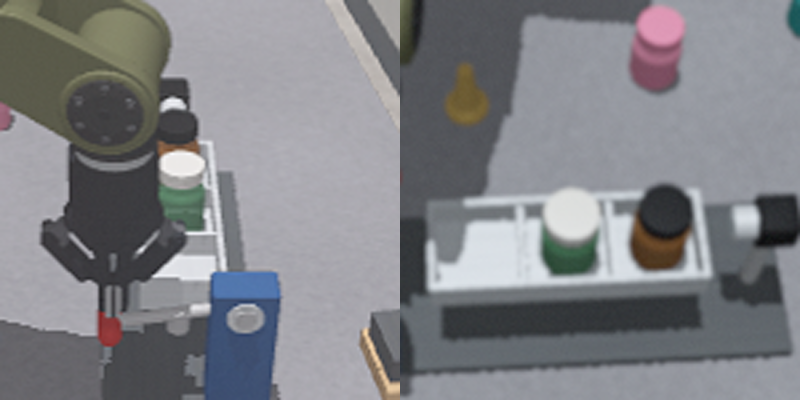

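The fingers press the pad at side (290,252), and both jars stand upright in the raised tray. It has risen about 25 mm, so the lever is just past the fourth click and well short of the fifth.

```bash
python3 -c "
from station import robot
print(robot.sign_off())"
```

```text
the job is handed in; nothing more can be done
None
```

I handed the job in with both jars upright in separate tray cells and the fingers still holding the pad just past the fourth click (tray up about 25 mm, short of the fifth); I haven't seen the verdict.

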